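# Refit the press bed's cover plate

### The job

Refit the loose aluminium cover plate in the press's bed box: it is longer than the opening, so tilt it, feed one end deep under the front lip (the one on the robot's side), and lower the other end past the far lip until the plate lies flat on the ledges inside. Then slide it under the far lip until it presses firmly but gently (about 6 to 20 N) on the hidden rubber buffer there, and let go, leaving it flat and held under both lips. Never force or drop the plate, and leave everything else on the table where it is.

Things in the scene. Friction and masses are not known exactly. Their poses are not given: they have to be found in the camera images.
- plate_grip (a point): Centre of the cover plate's handle bar, where it is held; 37 mm above the plate's underside, over its middle. The handle is a dark steel bridge: a bar 12 mm thick (x), 70 mm long (y), its underside 22 mm and top 48 mm above the plate's underside, on two posts 58 mm apart. x along the plate's length, z out of the handle's top.
- plate_middle (a point): Centre of the loose cover plate (half its thickness up): bare aluminium, 176 mm long (x), 120 mm wide (y), 6 mm thick, about 0.4 kg. It starts flat on the table, handle up, and is the same turned by half a turn.
- bed_box: Fixed grey bed box of the press, open on top, 242 mm long (x), 146 wide (y), 59 high; x points away from the robot within 0.35 rad, z up. Origin on the table under the opening's middle. The opening: 140 mm long between two dark steel lips, 126 mm wide between side walls, so the plate has 3 mm to spare each side. Outside, two bolt heads mark the far end.
- front_lip (a point): Middle of the lower edge of the front (robot-side) lip, 70 mm from the opening's middle, 54 mm above the table; axes as bed box. The lip is 5 mm thick (top at 59 mm) and roofs a pocket 44 mm deep (to an end wall), 14 mm high. With the plate's front end pushed to that wall, its far end clears the far lip's edge by 8 mm.
- far_lip (a point): Middle of the lower edge of the far lip, 70 mm from the opening's middle, 54 mm above the table; axes as bed box. The lip is 5 mm thick and roofs a pocket 14 mm high and 38 mm deep, in which a rubber buffer stands.
- ledge (a point): Middle of the opening at the height of the ledges' top, 40 mm above the table; axes as bed box. Ledges run all round inside: under both lips and 12 mm further into the opening, and 10 mm wide along the side walls; between them the well is deep. The plate lies with its underside at this height, 8 mm of air between it and the lips.
- buffer (a joint): Rubber buffer in the far pocket: how far it is pressed in (m), 0 when free; 70 mm wide. The plate's far end pushes it along +x of the bed box. About 6 N per mm: 1 mm (6 N) is a firm press, over 3.5 mm (21 N) damages it. Its face is set by hand 5 to 27 mm behind the far lip's edge, hidden and not measured: find it by feel.
- tape_roll: white paper tape roll, a ring 90 mm across and 22 mm high lying flat; a bystander, not to be moved. Origin: centre of its underside.
- wood_block: dark wooden block 45 x 100 x 35 mm; a bystander, not to be moved. Origin: centre of its underside.
- handset: white phone-like slab 150 x 72 x 9 mm lying flat; a bystander, not to be moved. Origin: centre of its underside.
- driver: screwdriver lying on the table; a bystander, not to be moved.
- clamp_knob: small black clamp knob, 26 mm across, 20 mm high, standing; a bystander, not to be moved. Origin: centre of its underside.
- pot: small closed jar, 60 mm across, 75 mm high; a bystander, not to be moved. Origin: centre of its underside.
- cover_stack: stack of green covers 210 x 160 x 60 mm; a bystander, not to be moved. Origin: centre of its underside.
Not all that is in view belongs to the job. Leave any orange or red look-alike of the part that bears plate_grip alone.

How it is judged (in metres and radians):
On the way, in this order (a step that is already met when the one before it is completed fails the run):
1. the plate lies flat on the ledges inside the bed box (angle between plate_grip's own z axis and vertical below 0.03 rad and z of plate_grip in the frame of bed_box between 0.074 and 0.08 m), for 0.1 s.
2. lying flat, the plate presses the buffer in by at least 1 mm (6 N) (all of step 1 and value of joint buffer above 0.001 m), for 0.2 s.
At the end, for the whole second after the job is handed in: The plate lies still and flat (within 0.03 rad) on the ledges of the bed box, its underside within 3 mm of the ledge height, both ends at least 3 mm under their lips, released, after having pressed the buffer in by 1 mm (6 N) or more (all of step 1 and x of plate_grip in the frame of bed_box between -0.0145 and 0.015 m and y of plate_grip in the frame of bed_box between -0.008 and 0.008 m and linear speed of plate below 0.01 m/s); the robot touches nothing.
It fails at once if the buffer is pressed in by more than 3.5 mm (about 21 N) (value of joint buffer above 0.0035 m).
It fails at once if the plate is forced or dropped against the bed box (over 60 N) (contact force between plate and bed_box above 60 N).
It fails at once if a bystander is moved by more than 20 mm (distance of any of tape_roll, wood_block, handset, driver, clamp_knob, pot, cover_stack from where it was at the start of the episode above 0.02 m).
It also fails if it takes over 72 s, if anything falls off the work surface, if the arm or the gripper's body presses on something with over 40 N, if the wrist force passes 120 N, or if a joint passes its speed limit or range.

### The arm

A 6-joint arm with a two-finger parallel gripper is mounted at the origin on the work surface. World frame = base frame: x ahead of the robot, y to its left, z up, the work surface at z = 0. Lengths are in m, angles in degrees, forces in N, time in s.
With the tool pointing down it reaches from about 0.25 to 0.725 m from the base axis. Payload 9.7 kg.
Tool frame: the origin (TCP) lies midway between the tips of the shut fingers; the grasp point (between the pads) lies 19 mm behind it; z points along the fingers, y is the direction in which the jaws open and shut (so a half turn about z gives the same grasp; the last joint's range is limited). The gripper opens to 85 mm and grips with 20 to 120 N. Pads are 22 mm wide; open, the fingers measure 114 mm over their backs; the gripper's body (76 mm by 85 mm) begins 54 mm behind the grasp point. The pads swing forward as they close: fully open they stand 13 mm farther back than shut.
Start: joints at [-63.713, 4.979, 10.078, 95.1, 0, 90], TCP at [0.244, -0.493, 0.231] pointing down, gripper open.
Joint ranges: [-179.16, 179.16], [-48.56, 103.87], [-65.8, 70.77], [-126.05, 130.52], [-82.76, 87.17], [-180, 180]. Speed limits (degrees/s): [127.2, 127.2, 147.25, 180, 180, 180].

### API

Orientations are given as [roll, pitch, yaw] about the fixed x, y, z axes, in that order (R = Rz(yaw) Ry(pitch) Rx(roll)).
In Python, from workcell import bot, camera, recognise gives the robot as it stands. The module is installed in compiled form; this text tells all that it offers.
- The arm moves only by the tool apply_moves, never from a script. Its argument "targets" is one flat list of numbers, 7 for each row, row after row: the shift along the world's x, y, z in units of 30 mm (1.0 is 30 mm), then the turn, a rotation vector about the world's x, y, z in units of 6 degrees (1.0 is 6 degrees), then the opening, from 0 (shut) to 1 (fully open). A call has 1 to 5 rows; each row is the pose to reach, as a shift and turn from the pose commanded when the call began; what a row does not reach only later rows make up. A row lasts 1/10 s, in which the tool goes at most 50 mm and 8.59 degrees, less where a joint would pass 70% of its speed; a pose out of reach is approached as far as the arm can. A call with a gripper value outside its range is refused whole. The fingers move at their own pace and stop on an object; "newtons" is the grip in N (left out, the last holds). Time passes only in rows, so rows that repeat a pose let the fingers close. It gives the time, the measured TCP pose, the force and the opening at its end, in the units of the state.
- bot.get_obs(): the state, without advancing time (a new reading comes with each control period).
- camera(name): name is "side" or "top"; returns a dict with "img" (420x560x3 uint8, red, green, blue), "intrinsics" (3x3 intrinsics, pixels), "k1" (the pictures are not rectified: a ray, as slopes to the right and down, at radius r is drawn at 1 + k1 r^2 times it, then the intrinsics apply), "origin" and "rotation" of the camera in the world. Camera axes: x right, y up, looking along -z (the intrinsics and any distortion apply to the point x, -y, -z); pixel columns grow to the right and rows downward; lengths in m; the calibration is good to about 2 mm. A picture is of the moment at which its call begins. There is no depth.
- bot.job_done(): hands the job in, once; it reports no verdict.
Trained networks look in the newest picture that a camera, given by its name, has taken for a name from the list of things; names that differ only in an ending like _2 or _b are one class to them, and where a whole thing is asked for, a point or a joint stands for the part that bears it (a point fixed in the world has none). Each returns a list of dicts, best first, with "conf" (0 to 1); they miss things now and then, are a little off and sometimes report something else, mostly with a low value. They report only what shows in the picture. A call takes as long as a camera call. They do not tell look-alikes from the thing itself.
- recognise(query, camera): "box" ([left, top, right, bottom] in pixels, round what is visible of it).
The state is a dict: "time": time; "q": joint angles; "qd": joint speeds; "joint_efforts": joint torques, N m; "ee_pos": TCP position; "tcp_rot": TCP orientation; "wrist_force": force on the tool from outside, world axes, zero at the start; "torque": the same for the moment, N m; "opening": finger opening in m.
Only numpy, scipy, OpenCV 4.12 (cv2) and the standard library are available. Lean on these libraries where they do the work, as an engineer would, in place of code of your own. Each camera call takes 0.05 s, during which the arm holds its last target.

## Working session

There is one attempt and no reset: what is moved stays moved. The work goes in short steps, Python scripts to look and compute and a tool call to move; the robot and the scene stay as the last step left them, time stands still between calls to the robot, and variables do not carry over. Pictures are saved under pics/ and viewed, and the job is handed in when it is done.

Besides the shell and the picture viewer there is one more tool, called after ">>>" as name(argument=value, ...) on one line, values as JSON. apply_moves: Moves the arm, as the interface text tells. Its arguments: {"type":"object","properties":{"targets":{"type":"array"},"newtons":{"type":"number"}},"required":["targets"]}

```bash
mkdir -p pics
cat > h.py <<'E'
import numpy as np, cv2
from workcell import bot, camera, recognise
def save(img,name): cv2.imwrite('pics/'+name,cv2.cvtColor(np.ascontiguousarray(img),cv2.COLOR_RGB2BGR))
E
python3 - <<'E'
from h import *
o=bot.get_obs();print(o)
for n in("top","side"):
    c=camera(n);save(c["img"],n+"0.png");np.save(n+"0.npy",c,allow_pickle=True);print(n,{k:v for k,v in c.items() if k!="img"})
    for q in["plate_grip","plate_middle","bed_box","tape_roll","wood_block","handset","driver","clamp_knob","pot","cover_stack"]:
        print(q,[(np.round(d["box"]).tolist(),round(d["conf"],2)) for d in recognise(q,n)])
E
```

```text
{'time': 0.0, 'q': array([-6.37145576e+01,  5.01234953e+00,  1.00344928e+01,  9.51014094e+01,
        2.38056154e-03,  9.00007167e+01]), 'qd': array([ 0.0779283 ,  0.01017596,  0.08958758, -0.05205372,  0.03107689,
        0.01168303]), 'joint_efforts': array([-2.61837013e-04, -5.20386422e+01,  4.64801252e+01,  1.62709260e-02,
       -6.23265237e-05,  2.79523306e-05]), 'ee_pos': array([ 0.24346754, -0.49290765,  0.23057145]), 'tcp_rot': array([-1.79920734e+02, -2.37956776e-03,  2.62847224e+01]), 'wrist_force': array([ 0.61140426, -0.15317332, -0.93311659]), 'torque': array([0.00379303, 0.01485178, 0.03614911]), 'opening': 0.08541997305611242}
top {'intrinsics': array([[491.63612352,   0.        , 288.13611287],
       [  0.        , 491.63612352, 209.24022989],
       [  0.        ,   0.        ,   1.        ]]), 'k1': -0.1812915060040554, 'origin': array([ 0.33897598, -0.01227194,  1.56625925]), 'rotation': array([  6.31317489,   0.93999486, -89.61568801])}
plate_grip [([315.0, 180.0, 371.0, 242.0], 0.85), ([346.0, 270.0, 409.0, 334.0], 0.83), ([171.0, 272.0, 232.0, 340.0], 0.77), (
[... 924 characters left out ...]
32016 , -118.1273544 ])}
plate_grip [([212.0, 298.0, 271.0, 354.0], 0.95), ([291.0, 189.0, 325.0, 218.0], 0.81), ([391.0, 228.0, 439.0, 268.0], 0.74)]
plate_middle [([394.0, 229.0, 441.0, 272.0], 0.79), ([289.0, 192.0, 320.0, 218.0], 0.62), ([212.0, 296.0, 273.0, 354.0], 0.57)]
bed_box [([192.0, 204.0, 282.0, 275.0], 0.62)]
tape_roll [([165.0, 272.0, 199.0, 300.0], 0.91)]
wood_block [([193.0, 204.0, 278.0, 276.0], 0.66), ([202.0, 180.0, 238.0, 200.0], 0.56)]
handset [([386.0, 184.0, 437.0, 213.0], 0.95)]
driver [([119.0, 249.0, 188.0, 257.0], 0.61)]
clamp_knob []
pot [([270.0, 153.0, 287.0, 178.0], 0.9)]
cover_stack [([373.0, 144.0, 398.0, 173.0], 0.82), ([194.0, 204.0, 278.0, 276.0], 0.57)]
```

Run:
```python
from h import *
for n,(x0,y0,x1,y1) in {"top":(120,90,470,350),"side":(100,130,460,370)}.items():
    c=np.load(n+"0.npy",allow_pickle=True).item()["img"]
    save(cv2.resize(c[y0:y1,x0:x1],None,fx=2.2,fy=2.2,interpolation=cv2.INTER_CUBIC),n+"0z.png")
```

```text
(no output)
```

View pics/top0z.png

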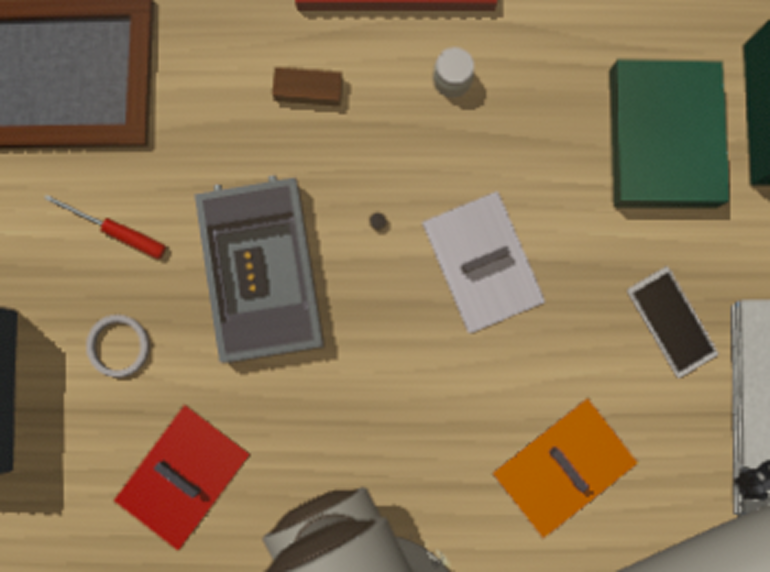

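View pics/side0z.png

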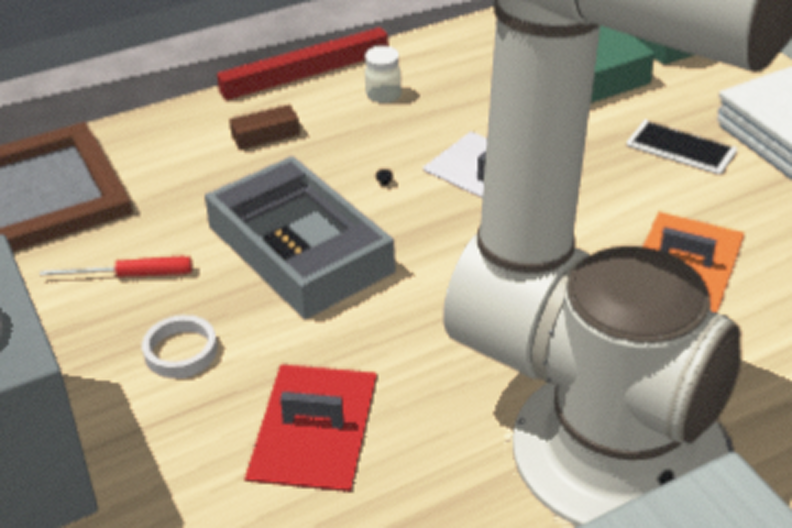

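The candidates for the plate are white/silver at top-picture (340,209), red at (203,306) and orange at (377,302). The bare-aluminium (silver) one fits the description, and the red and orange ones are look-alikes. I'll confirm with an enlarged crop, and also view the box.

Run:
```python
from h import *
c=np.load("top0.npy",allow_pickle=True).item()["img"]
a=cv2.resize(c[165:265,205:275],None,fx=5.6,fy=5.6,interpolation=cv2.INTER_NEAREST)
b=cv2.resize(c[165:265,305:375],None,fx=5.6,fy=5.6,interpolation=cv2.INTER_NEAREST)
save(np.hstack([a,b]),"crop1.png")
```

```text
(no output)
```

View pics/crop1.png

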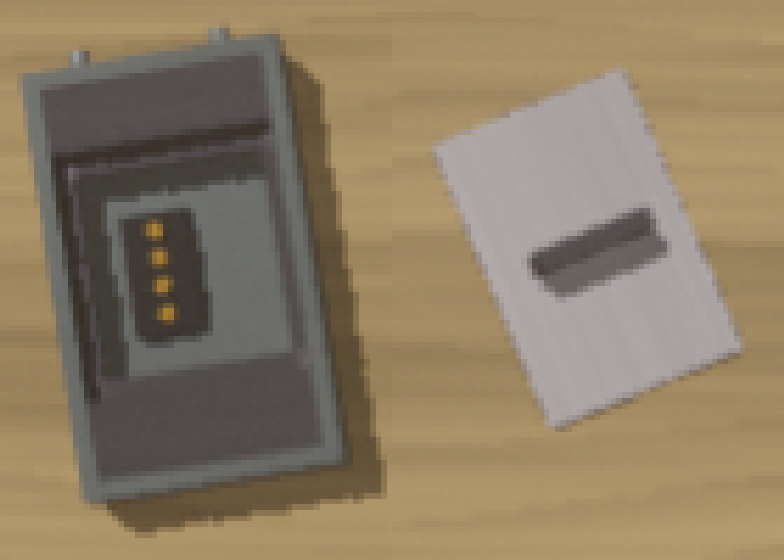

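Left shows the box, with bolt heads at image top (far end, pixels ~(219,175) and (244,171)). Right shows the bare silver plate with its dark bridge handle centred at ~(411-306 scaled) pixel (341,209), so that is the plate. Next I'll fit poses by edge alignment in both cameras.

```bash
cat >> h.py <<'E'
from scipy.spatial.transform import Rotation as Ro
from scipy.optimize import minimize
from scipy.ndimage import gaussian_filter, map_coordinates
def proj(c,P):
    R=Ro.from_euler('xyz',c["rotation"],degrees=True).as_matrix()
    p=(np.asarray(P,float)-c["origin"])@R
    s=np.stack([p[:,0]/-p[:,2],-p[:,1]/-p[:,2]],1)
    s=s*(1+c["k1"]*(s**2).sum(1,keepdims=True))
    K=c["intrinsics"];return s*[K[0,0],K[1,1]]+[K[0,2],K[1,2]]
def ray(c,uv):
    K=c["intrinsics"];d=(np.asarray(uv,float)-[K[0,2],K[1,2]])/[K[0,0],K[1,1]]
    s=d.copy()
    for _ in range(20): s=d/(1+c["k1"]*(s**2).sum(-1,keepdims=True))
    R=Ro.from_euler('xyz',c["rotation"],degrees=True).as_matrix()
    return R@np.array([s[0],-s[1],-1])
def atz(c,uv,z):
    r=ray(c,uv);o=c["origin"];return o+r*(z-o[2])/r[2]
def rect(x0,x1,y0,y1,z): 
    P=[(x0,y0,z),(x1,y0,z),(x1,y1,z),(x0,y1,z)];return [(P[i],P[(i+1)%4]) for i in range(4)]
BOX=rect(-.121,.121,-.073,.073,.059)+rect(-.114,.108,-.063,.063,.059)+[((-.07,-.063,.059),(-.07,.063,.059)),((.07,-.063,.059),(.07,.063,.059))]
PLATE=rect(-.088,.088,-.06,.06,.006)
def fit(c,segs,x0,sig=1.0,n=60,keep=None):
    g=gaussian_filter(c["img"].astype(float),(sig,sig,0))
    def score(p,per=False):
        R=Ro.from_euler('z',p[2]).as_matrix();S=[]
        for a,b in segs:
            t=np.linspace(.04,.96,n)[:,None]
            P=(np.array(a)*(1-t)+np.array(b)*t)@R.T+[p[0],p[1],0]
            uv=proj(c,P);d=uv[-1]-uv[0];nn=np.array([-d[1],d[0]])/np.linalg.norm(d)
            f=lambda q:np.stack([map_coordinates(g[...,k],[q[:,1],q[:,0]],order=1) for k in range(3)],1)
            D=f(uv+nn*.8)-f(uv-nn*.8)
            S.append(np.linalg.norm(D.mean(0)))
        return np.array(S) if per else -np.sum(S)
    best=None
    for dx in(-.004,0,.004):
        for dy in(-.004,0,.004):
            r=minimize(lambda v:score([x0[0]+v[0]*.01,x0[1]+v[1]*.01,x0[2]+v[2]*.05]),[dx*100,dy*100,0],method='Nelder-Mead',options=dict(xatol=.003,fatol=.01,initial_simplex=np.array([[0,0,0],[.3,0,0],[0,.3,0],[0,0,.5]])+[dx*100,dy*100,0]))
            if best is None or r.fun<best.fun: best=r
    v=best.x;p=np.array([x0[0]+v[0]*.01,x0[1]+v[1]*.01,x0[2]+v[2]*.05])
    return p,best.fun,score(p,True).round(0)
def overlay(c,items,crop,f,name):
    x0,y0,x1,y1=crop
    im=cv2.resize(c["img"][y0:y1,x0:x1],None,fx=f,fy=f,interpolation=cv2.INTER_NEAREST).copy()
    for segs,p,col in items:
        R=Ro.from_euler('z',p[2]).as_matrix()
        for a,b in segs:
            uv=(proj(c,np.array([a,b])@R.T+[p[0],p[1],0])+.5-[x0,y0])*f
            cv2.line(im,tuple(int(v) for v in uv[0]),tuple(int(v) for v in uv[1]),col,1)
    save(im,name)
E
python3 - <<'E'
from h import *
t=np.load("top0.npy",allow_pickle=True).item();s=np.load("side0.npy",allow_pickle=True).item()
# guesses
ctr=lambda q:np.mean(q,0)
bx=[(209.3+2-2+2,0)]
b=np.array([[23,75],[275,37],[343,462],[88,500]])/5.6+[205,165]-.5
P=np.array([atz(t,q,.059) for q in b]);d=(P[0]+P[1]-P[2]-P[3]);gb=[*P.mean(0)[:2],np.arctan2(d[1],d[0])]
b=np.array([[433-392,150],[622-392,70],[742-392,348],[555-392,428]])/5.6+[305,165]-.5
P=np.array([atz(t,q,.006) for q in b]);d=(P[0]+P[1]-P[2]-P[3]);gp=[*P.mean(0)[:2],np.arctan2(d[1],d[0])]
print(np.round(gb,4),np.round(gp,4))
r={}
for n,c in(("t",t),("s",s)):
    print(n,"box",fit(c,BOX,gb))
    if n=="t":
        print(n,"plate",fit(c,PLATE,gp))
B=fit(t,BOX,gb)[0];Q=fit(t,PLATE,gp)[0]
overlay(t,[(BOX,B,(255,0,0)),(PLATE,Q,(255,0,0))],(205,165,375,265),4.6,"ov1.png")
overlay(s,[(BOX,B,(255,0,0)),(PLATE,Q,(255,0,0))],(185,175,335,285),5,"ov2.png")
E
```

```text
[0.4959 0.1722 0.1729] [ 0.5136 -0.1497  0.4058]
t box (array([0.49882994, 0.1738264 , 0.17179857]), np.float64(-240.41342673470317), array([29., 23., 32., 20., 21., 26., 44., 22.,  1., 22.]))
t plate (array([ 0.51511462, -0.14865789,  0.39688903]), np.float64(-140.26478105538004), array([32., 32., 37., 39.]))
s box (array([0.49961438, 0.17524483, 0.16887025]), np.float64(-412.8311151346653), array([59., 53., 36., 40., 51., 49., 60., 24.,  7., 35.]))
```

View pics/ov1.png

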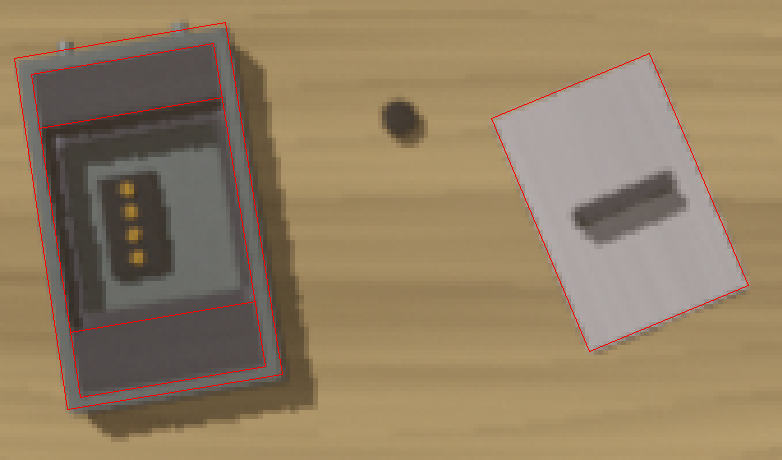

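View pics/ov2.png

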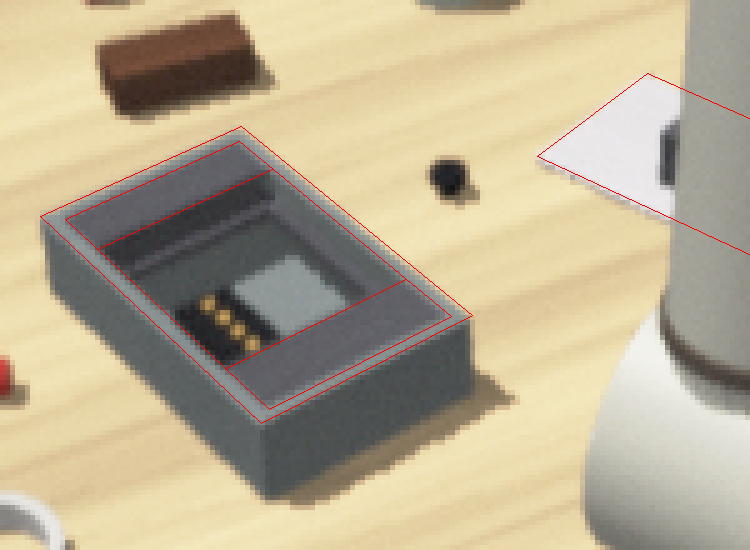

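>>> apply_moves(targets=[0.91,1.15,-0.27,0,0,1.42,1,1.82,2.3,-0.54,0,0,2.84,1,2.73,3.45,-0.81,0,0,4.26,1,3.64,4.6,-1.08,0,0,5.68,1,4.55,5.75,-1.35,0,0,7.1,1], newtons=70)

```text
time: 1.6
ee_pos: [0.3808, -0.3192, 0.1906]
tcp_rot: [180.0, 0.0, 69.2]
wrist_force: [0.6, -0.7, 0.1]
opening: 0.0856
```

>>> apply_moves(targets=[0.91,1.15,-0.27,0,0,1.42,1,1.82,2.3,-0.54,0,0,2.84,1,2.73,3.45,-0.81,0,0,4.26,1,3.64,4.6,-1.08,0,0,5.68,1,4.5,5.72,-1.35,0,0,7.1,1])

```text
time: 2.1
ee_pos: [0.5161, -0.1473, 0.1501]
tcp_rot: [180.0, 0.0, 111.9]
wrist_force: [0.3, -0.9, 0.3]
opening: 0.0855
```

>>> apply_moves(targets=[0,0,0,0,0,0.2,1,0,0,0,0,0,0.2,1])

```text
time: 2.3
ee_pos: [0.5152, -0.1482, 0.1499]
tcp_rot: [-180.0, -0.0, 112.8]
wrist_force: [-0.5, -0.7, -0.2]
opening: 0.0857
```

Run:
```python
from h import *
o=bot.get_obs();print({k:np.round(o[k],4) for k in("time","q","ee_pos","tcp_rot","wrist_force","torque")})
c=camera("top");np.save("top1.npy",c,allow_pickle=True)
save(cv2.resize(c["img"][150:280,280:420],None,fx=4,fy=4,interpolation=cv2.INTER_CUBIC),"top1.png")
print(proj(c,[[.5151,-.1487,.048]]))
```

```text
{'time': np.float64(2.3), 'q': array([-1.60403e+01,  2.24120e+00, -1.80130e+00,  8.60096e+01,
       -1.15000e-02,  5.11741e+01]), 'ee_pos': array([ 0.5152, -0.1482,  0.1499]), 'tcp_rot': array([-1.799522e+02, -2.370000e-02,  1.127856e+02]), 'wrist_force': array([-0.4782, -0.7225, -0.2188]), 'torque': array([-0.1044, -0.0481, -0.0734])}
[[340.38426143 206.84123165]]
```

View pics/top1.png

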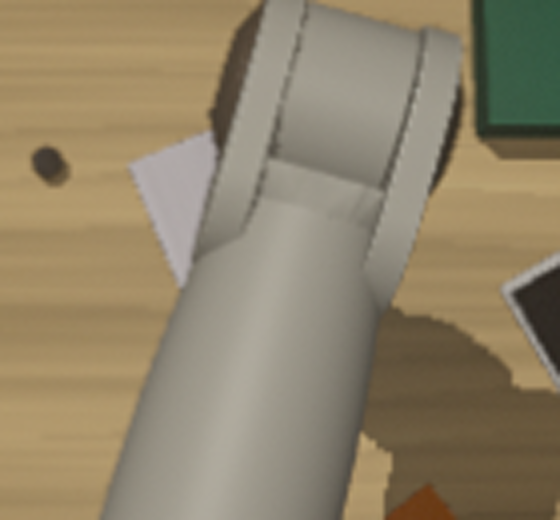

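The arm now covers the plate in the top view; its visible edge and the projected bar position (340,207) match the first picture. I'll descend and grip.

>>> apply_moves(targets=[0,0,-1.4,0,0,0,1,0,0,-2.8,0,0,0,1,0,0,-3.8,0,0,0,1,0,0,-4.37,0,0,0,1,0,0,-4.37,0,0,0,1])

```text
time: 2.85
ee_pos: [0.5129, -0.1498, 0.017]
tcp_rot: [-179.8, -0.1, 112.5]
wrist_force: [-0.5, -0.6, -0.4]
opening: 0.0852
```

>>> apply_moves(targets=[0,0,0,0,0,0,0,0,0,0,0,0,0,0,0,0,0,0,0,0,0,0,0,0,0,0,0,0,0,0,0,0,0,0,0], newtons=80)

```text
time: 3.35
ee_pos: [0.5152, -0.1492, 0.0197]
tcp_rot: [180.0, 0.0, 112.7]
wrist_force: [-5.3, -1.6, 2.2]
opening: 0.0121
```

>>> apply_moves(targets=[0,0,0,0,0,0,0,0,0,0,0,0,0,0,0,0,0,0,0,0,0,0,0,0,0,0,0,0])

```text
time: 3.75
ee_pos: [0.5153, -0.1492, 0.0199]
tcp_rot: [180.0, 0.0, 112.7]
wrist_force: [-2.1, -0.4, 5.1]
opening: 0.0105
```

>>> apply_moves(targets=[0,0,0.3,0,0,0,0,0,0,0.8,0,0,0,0,0,0,2,0,0,0,0,0,0,3.5,0,0,0,0,0,0,5,0,0,0,0])

```text
time: 4.25
ee_pos: [0.5146, -0.1488, 0.1715]
tcp_rot: [-180.0, -0.0, 112.7]
wrist_force: [0.7, 0.2, -3.3]
opening: 0.0106
```

Run:
```python
from h import *
for n in("side",):
    c=camera(n);np.save(n+"2.npy",c,allow_pickle=True)
    save(cv2.resize(c["img"][100:320,180:460],None,fx=2.7,fy=2.7,interpolation=cv2.INTER_CUBIC),n+"2.png")
o=bot.get_obs();print({k:np.round(o[k],4) for k in("time","ee_pos","tcp_rot","wrist_force","torque","opening")})
```

```text
{'time': np.float64(4.3), 'ee_pos': array([ 0.5168, -0.1494,  0.1799]), 'tcp_rot': array([179.5545,   0.3529, 112.6893]), 'wrist_force': array([-0.8215, -0.1891,  4.396 ]), 'torque': array([ 0.0271,  0.0938, -0.0268]), 'opening': np.float64(0.0104)}
```

View pics/side2.png

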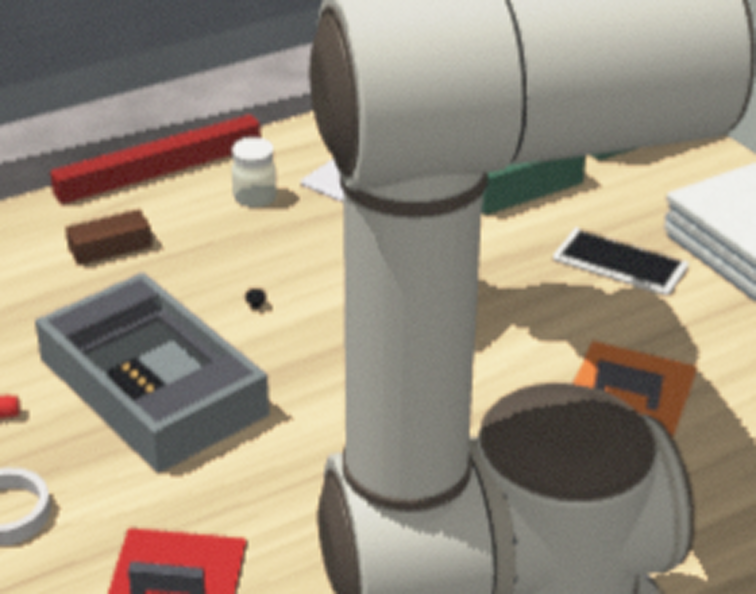

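The side picture shows the plate lifted (its corner shows at ~(300,168) behind the arm), and the box and bystanders are untouched. I'll carry it over to above the box.

>>> apply_moves(targets=[-0.07,1.35,0,0,0,-0.27,0,-0.14,2.7,0,0,0,-0.54,0,-0.2,4.05,0,0,0,-0.81,0,-0.27,5.4,0,0,0,-1.08,0,-0.34,6.75,0,0,0,-1.35,0])

```text
time: 4.8
ee_pos: [0.5045, 0.0551, 0.17]
tcp_rot: [180.0, 0.0, 104.5]
wrist_force: [0.2, -0.2, -3.4]
opening: 0.0107
```

>>> apply_moves(targets=[-0.07,1.35,0,0,0,-0.27,0,-0.14,2.7,0,0,0,-0.54,0,-0.2,4.05,0,0,0,-0.81,0,-0.2,4.05,0,0,0,-0.81,0,-0.2,4.05,0,0,0,-0.81,0])

```text
time: 5.3
ee_pos: [0.4986, 0.1759, 0.1696]
tcp_rot: [-180.0, 0.0, 99.9]
wrist_force: [-0.8, -0.1, -3.6]
opening: 0.0106
```

Run:
```python
from h import *
for n in("side","top"):
    c=camera(n);np.save(n+"3.npy",c,allow_pickle=True)
c=np.load("side3.npy",allow_pickle=True).item()["img"][130:330,130:330]
d=np.load("top3.npy",allow_pickle=True).item()["img"][130:330,170:370]
save(np.hstack([cv2.resize(k,None,fx=2,fy=2,interpolation=cv2.INTER_CUBIC) for k in (c,d)]),"both3.png")
o=bot.get_obs();print({k:np.round(o[k],4) for k in("time","q","ee_pos","tcp_rot","wrist_force","torque","opening")})
```

```text
{'time': np.float64(5.4), 'q': array([ 1.92864e+01,  1.19490e+00, -7.10200e-01,  8.80895e+01,
       -1.43000e-02,  9.95636e+01]), 'ee_pos': array([0.4989, 0.1745, 0.1695]), 'tcp_rot': array([1.799923e+02, 1.320000e-02, 9.972280e+01]), 'wrist_force': array([-0.3405, -0.0498, -3.9555]), 'torque': array([-0.0258, -0.0261, -0.0206]), 'opening': np.float64(0.0108)}
```

View pics/both3.png

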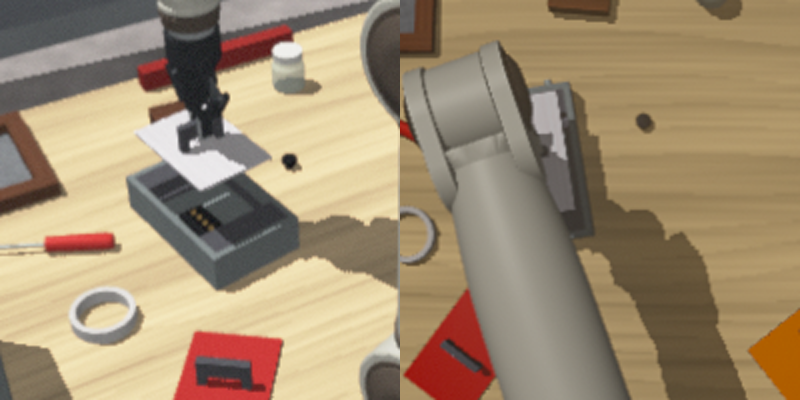

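Left (side view): plate held flat above the box, handle in jaws. Right (top): arm hides most of it. I'll measure the plate in hand against the box, both in the side view.

Run:
```python
from h import *
c=np.load("side3.npy",allow_pickle=True).item()
z=.1695-.0199+.006
S=rect(-.088,.088,-.06,.06,z)
g=[.4989,.1745,np.radians(9.72)]
for sig in(.7,1.0,1.4):
  p=fit(c,S,g,sig);print(p)
  s0=np.load("side0.npy",allow_pickle=True).item();print("box",fit(s0,BOX,[.499,.175,.17],sig)[0])
  t0=np.load("top0.npy",allow_pickle=True).item();print("box top",fit(t0,BOX,[.499,.175,.17],sig)[0])
for dz in(-.002,.002):
  print(dz,fit(c,rect(-.088,.088,-.06,.06,z+dz),g)[:2])
p=fit(c,S,g)[0]
overlay(c,[(S,p,(255,0,0)),(BOX,[.4996,.1752,.1689],(0,255,0))],(185,170,295,280),5,"ov3.png")
```

```text
(array([0.49866463, 0.17854585, 0.14724582]), np.float64(-275.8777187875381), array([37., 83., 92., 63.]))
box [0.49941963 0.17529487 0.16873882]
box top [0.49861753 0.17365307 0.17145883]
(array([0.49854754, 0.17858624, 0.14688615]), np.float64(-238.19422028409383), array([33., 72., 78., 55.]))
box [0.49961568 0.17524446 0.16881847]
box top [0.49882933 0.17382304 0.17171424]
(array([0.4983975 , 0.17869809, 0.1469147 ]), np.float64(-196.48024506285398), array([29., 59., 63., 46.]))
box [0.49980152 0.17524287 0.16868848]
box top [0.49932851 0.17407801 0.17205506]
-0.002 (array([0.50110848, 0.17773084, 0.14667186]), np.float64(-237.21701011089633))
0.002 (array([0.49590657, 0.17946748, 0.14720799]), np.float64(-239.0002213269207))
```

View pics/ov3.png

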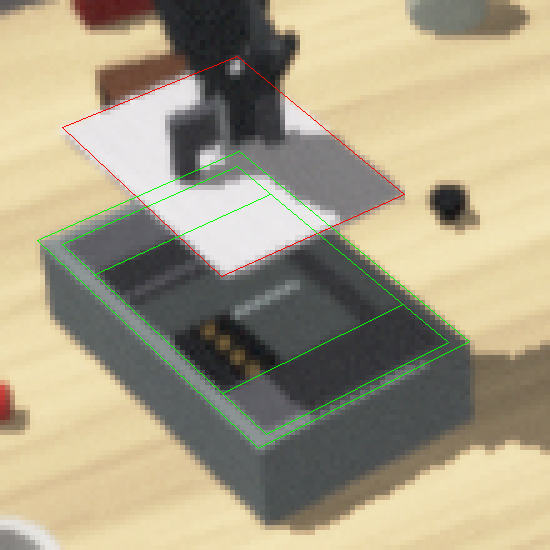

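```bash
cat >> h.py <<'E'
def fit6(c,x0,free,prior,sig=.8,n=60,th=.006,segs=None):
    """pose of plate underside-mid: x,y,z, rotvec-like euler (yaw,pitch,roll) zyx; prior: sigmas"""
    g=gaussian_filter(c["img"].astype(float),(sig,sig,0))
    segs=segs or rect(-.088,.088,-.06,.06,th)
    x0=np.array(x0,float);free=list(free);sc=np.array([.01,.01,.01,.05,.05,.05])
    def score(p,per=False):
        R=Ro.from_euler('ZYX',p[3:]).as_matrix();S=[]
        for a,b in segs:
            t=np.linspace(.04,.96,n)[:,None]
            uv=proj(c,(np.array(a)*(1-t)+np.array(b)*t)@R.T+p[:3]);d=uv[-1]-uv[0];nn=np.array([-d[1],d[0]])/np.linalg.norm(d)
            f=lambda q:np.stack([map_coordinates(g[...,k],[q[:,1],q[:,0]],order=1) for k in range(3)],1)
            S.append(np.linalg.norm((f(uv+nn*.8)-f(uv-nn*.8)).mean(0)))
        return np.array(S) if per else -np.sum(S)
    def cost(v):
        p=x0.copy();p[free]+=v*sc[free];return score(p)+ (((p-x0)/np.array(prior))[free]**2).sum()
    best=None
    for k in range(5):
        rng=np.random.default_rng(k);s0=rng.normal(0,.15,len(free))
        r=minimize(cost,s0,method='Powell',options=dict(xtol=1e-3,ftol=1e-6));r=minimize(cost,r.x,method='Nelder-Mead',options=dict(xatol=1e-3,fatol=1e-3,maxiter=3000))
        if best is None or r.fun<best.fun:best=r
    p=x0.copy();p[free]+=best.x*sc[free];return p,best.fun,score(p,True).round(0)
E
python3 - <<'E'
from h import *
c=np.load("side3.npy",allow_pickle=True).item()
x0=[.4989,.1745,.1496,np.radians(9.72),0,0]
for pr in([.005,.005,.001,.03,.03,.03],[.005,.005,.0005,.003,.03,.03]):
    p,f,s=fit6(c,x0,[0,1,2,3,4,5],pr);print(p[:3].round(4),np.degrees(p[3:]).round(2),round(f,1),s)
# box 6dof check in side0 for local bias
s0=np.load("side0.npy",allow_pickle=True).item()
p,f,s=fit6(s0,[.4996,.1752,0,.169,0,0],[0,1,2,3,4,5],[.005,.005,.001,.03,.03,.03],segs=BOX);print(p[:3].round(4),np.degrees(p[3:]).round(2),round(f,1),s)
E
```

```text
[0.4993 0.1779 0.1495] [ 8.52 -0.63 -1.08] -267.6 [35. 82. 88. 64.]
[0.4994 0.1787 0.1496] [ 9.66 -0.7  -0.71] -264.3 [33. 81. 87. 64.]
[ 4.995e-01  1.757e-01 -1.000e-04] [ 9.77 -0.03  0.32] -457.6 [66. 56. 42. 47. 52. 51. 68. 29.  8. 38.]
```

Run:
```python
from h import *
c=np.load("top3.npy",allow_pickle=True).item()
R=Ro.from_euler('ZYX',[np.radians(9.72),0,0]).as_matrix()
S=rect(-.088,.088,-.06,.06,.006)
def tr(p,S):
    R=Ro.from_euler('ZYX',p[3:]).as_matrix();return [tuple(map(tuple,np.array(s)@R.T+p[:3])) for s in S]
A=tr(np.array([.4993,.1779,.1495,np.radians(9.3),np.radians(-.6),np.radians(-.9)]),S)
B=tr(np.array([.4989,.1745,.1496,np.radians(9.72),0,0]),S)
z=[0,0,0]
overlay(c,[(A,z,(255,0,0)),(B,z,(0,0,255)),(BOX,[.4988,.1738,.1717],(0,255,0))],(205,160,285,260),6,"ov4.png")
```

```text
(no output)
```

View pics/ov4.png

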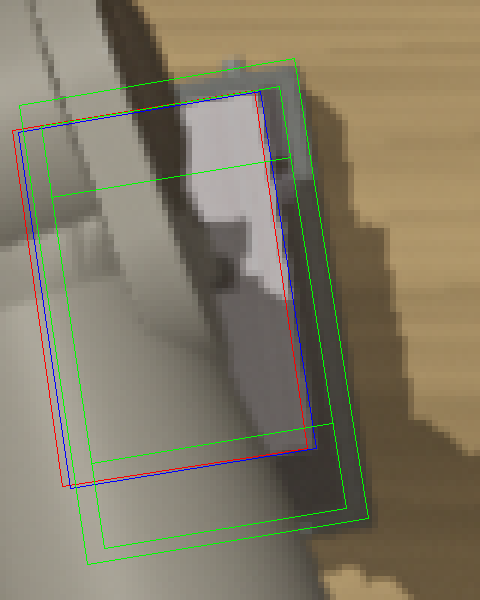

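Run:
```python
from h import *
c=np.load("top3.npy",allow_pickle=True).item();s=np.load("side3.npy",allow_pickle=True).item()
def prof(c,seg,sig=.7,rng=np.arange(-.006,.0061,.0005),yaw=np.radians(9.75),axis=1):
    g=gaussian_filter(c["img"].astype(float),(sig,sig,0));out=[]
    R=Ro.from_euler('z',yaw).as_matrix()
    for d in rng:
        a,b=[np.array(q,float) for q in seg];o=np.zeros(3);o[axis]=d
        t=np.linspace(0,1,80)[:,None];uv=proj(c,((a+o)*(1-t)+(b+o)*t)@R.T+[.4989,.1745,.1496])
        q=uv[-1]-uv[0];nn=np.array([-q[1],q[0]])/np.linalg.norm(q)
        f=lambda q:np.stack([map_coordinates(g[...,k],[q[:,1],q[:,0]],order=1) for k in range(3)],1)
        out.append(np.linalg.norm((f(uv+nn*.6)-f(uv-nn*.6)).mean(0)))
    out=np.array(out);i=out.argmax();return rng[i]*1e3,out[i].round(0), (rng[out>out.max()*.8]*1e3).mean().round(2)
for nm,cc,a,b,ax in [("top right edge far half",c,(.01,-.06,.006),(.08,-.06,.006),1),("top right near half",c,(-.06,-.06,.006),(.0,-.06,.006),1),("top far end",c,(.088,-.055,.006),(.088,-.03,.006),0),
  ("side -y edge",s,(-.085,-.06,.006),(.085,-.06,.006),1),("side -y far",s,(.0,-.06,.006),(.085,-.06,.006),1),("side -y near",s,(-.085,-.06,.006),(.0,-.06,.006),1),("side +y",s,(-.085,.06,.006),(.085,.06,.006),1),
  ("side -x",s,(-.088,-.055,.006),(-.088,.055,.006),0),("side +x",s,(.088,-.055,.006),(.088,.055,.006),0),("side +y bot",s,(-.085,.06,.0),(.085,.06,.0),1),("side -x bot",s,(-.088,-.055,.0),(-.088,.055,.0),0)]:
    print(nm,prof(cc,(a,b),axis=ax))
```

```text
top right edge far half (np.float64(0.5000000000000057), np.float64(86.0), np.float64(0.5))
top right near half (np.float64(5.204170427930421e-15), np.float64(50.0), np.float64(0.25))
top far end (np.float64(-0.4999999999999952), np.float64(58.0), np.float64(-0.25))
side -y edge (np.float64(4.500000000000009), np.float64(26.0), np.float64(3.75))
side -y far (np.float64(3.5000000000000084), np.float64(13.0), np.float64(3.0))
side -y near (np.float64(4.500000000000009), np.float64(53.0), np.float64(4.0))
side +y (np.float64(4.500000000000009), np.float64(70.0), np.float64(4.25))
side -x (np.float64(0.5000000000000057), np.float64(47.0), np.float64(0.25))
side +x (np.float64(2.5000000000000075), np.float64(68.0), np.float64(2.25))
side +y bot (np.float64(1.000000000000006), np.float64(73.0), np.float64(1.0))
side -x bot (np.float64(6.000000000000011), np.float64(50.0), np.float64(5.0))
```

>>> apply_moves(targets=[0.2,0.02,-0.5,0.1,-0.55,0,0,0.4,0.03,-1.1,0.2,-1.1,0,0,0.65,0.05,-1.8,0.283,-1.643,0,0,0.65,0.05,-2.39,0.283,-1.643,0,0,0.65,0.05,-2.39,0.283,-1.643,0,0])

```text
time: 5.9
ee_pos: [0.5168, 0.1747, 0.0951]
tcp_rot: [170.2, 0.0, 99.6]
wrist_force: [-1.1, -0.6, -3.8]
opening: 0.0103
```

```bash
cat >> h.py <<'E'
BP=np.array([.4991,.1745]);BY=.1705
def st():
    """box-frame state"""
    o=bot.get_obs();Rb=Ro.from_euler('z',-BY)
    R=Rb*Ro.from_euler('xyz',o["tcp_rot"],degrees=True)
    # plate frame: px = tool y, pz=-tool z
    M=R.as_matrix();px=M[:,1];pz=-M[:,2];px=px if px[0]>0 else -px
    tc=Rb.apply(np.array(o["ee_pos"])-[*BP,0])
    mid=tc-.0199*pz;f=mid-.088*px;e=mid+.088*px
    print("t",round(float(o["time"]),2),"TCPbox mm",(tc*1e3).round(1),"front",(f*1e3).round(1),"far",(e*1e3).round(1),"tilt",np.degrees(np.arcsin(px[2])).round(2),"yaw",np.degrees(np.arctan2(px[1],px[0])).round(2),"roll",np.degrees(np.arcsin(np.cross(pz,px)[2])).round(2),"Fbox",Rb.apply(o["wrist_force"]).round(1),"Tbox",Rb.apply(o["torque"]).round(2),"op",round(float(o["opening"])*1e3,1))
    return tc,M,mid,px,pz
def shot(n,crop,f,name):
    c=camera(n);np.save(name+".npy",c,allow_pickle=True);x0,y0,x1,y1=crop
    save(cv2.resize(c["img"][y0:y1,x0:x1],None,fx=f,fy=f,interpolation=cv2.INTER_CUBIC),name+".png");return c
E
python3 - <<'E'
from h import *
st();shot("side",(180,150,300,285),4.4,"side4")
E
```

```text
t 5.9 TCPbox mm [17.4 -2.8 95.1] front [-65.9  -2.7  60.6] far [107.5  -3.1  90.4] tilt 9.77 yaw -0.13 roll -0.04 Fbox [-1.2 -0.4 -3.8] Tbox [0.   0.34 0.03] op 10.3
```

View pics/side4.png

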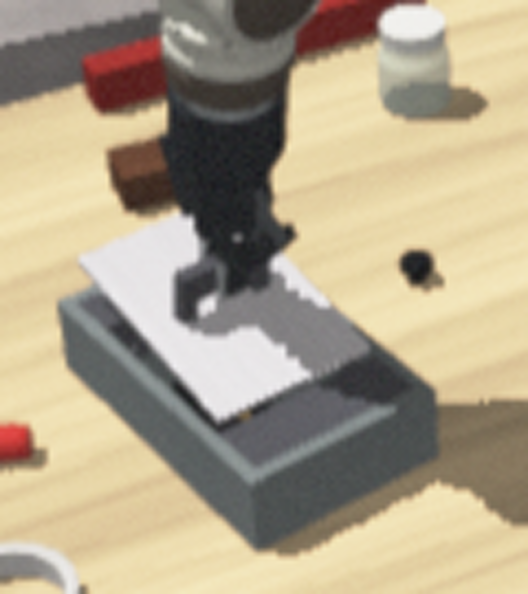

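Run:
```python
from h import *
tc,M,mid,px,pz=st()
c=camera("side");np.save("side5.npy",c,allow_pickle=True)
w=Ro.from_euler('z',BY).apply(mid)+[*BP,0]
yaw=BY+np.arctan2(px[1],px[0]);pit=-np.arcsin(px[2])
Rb=Ro.from_euler('z',-.1695)
for free,pr in (([0,1,3],[.01]*3+[.1]*3),([0,1,3,4,5],[.01,.01,.001,.01,.02,.02])):
    p,f,s=fit6(c,[*w,yaw,pit,0],free,pr);
    print("plate in box(side)",(Rb.apply(p[:3]-[.4996,.1754,0])*1e3).round(1),"yaw",np.degrees(p[3]-.1695).round(2),np.degrees(p[4:]).round(2),s)
print("by kin",(mid*1e3).round(1))
```

```text
t 5.95 TCPbox mm [18.4 -2.5 96.9] front [-64.9  -2.3  62.2] far [108.5  -2.7  92.4] tilt 9.88 yaw -0.12 roll -0.02 Fbox [ 0.3 -0.4 -3. ] Tbox [-0.01  0.28  0.01] op 10.8
plate in box(side) [21.1  0.4 77.3] yaw -0.25 [-9.88  0.  ] [ 17.  34. 133. 105.]
plate in box(side) [22.6 -0.2 77.3] yaw -0.03 [-11.05  -0.53] [ 17.  41. 132. 105.]
by kin [21.8 -2.5 77.3]
```

The side picture shows the tilted plate above the opening, front edge just inside the front lip with similar gaps each side. The fit puts it at y≈0±1 mm and the yaw aligned. I'll lower the front end into the opening.

>>> apply_moves(targets=[0,0,-0.2,0,0,0,0,0,0,-0.4,0,0,0,0,0,0,-0.55,0,0,0,0,0,0,-0.65,0,0,0,0,0,0,-0.65,0,0,0,0])

```text
time: 6.5
ee_pos: [0.5181, 0.1764, 0.0773]
tcp_rot: [170.1, 0.0, 99.7]
wrist_force: [-0.2, 0.2, -3.7]
opening: 0.0106
```

Run:
```python
from h import *
st();shot("side",(180,150,300,285),4.4,"side6")
```

```text
t 6.5 TCPbox mm [19.  -1.3 77.3] front [-64.2  -1.3  42.5] far [109.1  -1.4  72.9] tilt 9.95 yaw -0.03 roll -0.0 Fbox [-0.1  0.3 -3.7] Tbox [-0.02  0.26  0.01] op 10.6
```

View pics/side6.png

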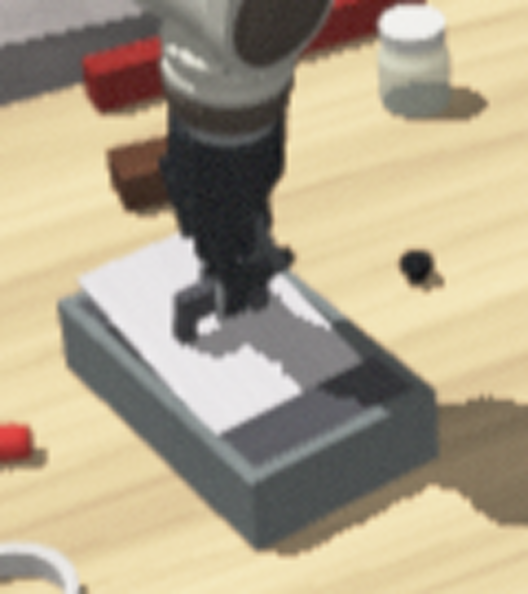

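The plate's front end is now down between the side walls at the front lip's edge, with no contact force. I'll feed it under the lip.

>>> apply_moves(targets=[-0.12,-0.02,0,0,0,0,0,-0.26,-0.045,0,0,0,0,0,-0.4,-0.07,-0.01,0,0,0,0,-0.53,-0.09,-0.02,0,0,0,0,-0.66,-0.113,-0.02,0,0,0,0])

```text
time: 7.05
ee_pos: [0.4981, 0.173, 0.0774]
tcp_rot: [170.0, -0.0, 99.7]
wrist_force: [-0.1, 0.2, -4.3]
opening: 0.0104
```

```bash
python3 -c "
from h import *
st()"
```

```text
t 7.05 TCPbox mm [-1.2 -1.3 77.4] front [-84.4  -1.2  42.5] far [88.9 -1.3 73.1] tilt 10.01 yaw -0.04 roll 0.01 Fbox [-0.   0.2 -4.3] Tbox [-0.08  0.28  0.05] op 10.4
```

>>> apply_moves(targets=[-0.1,-0.02,-0.03,0,0,0,0,-0.21,-0.036,-0.035,0,0,0,0,-0.32,-0.055,-0.035,0,0,0,0,-0.43,-0.074,-0.035,0,0,0,0,-0.53,-0.09,-0.035,0,0,0,0])

```text
time: 7.55
ee_pos: [0.4824, 0.1704, 0.0764]
tcp_rot: [170.0, -0.0, 99.7]
wrist_force: [-0.3, 0.9, -3.2]
opening: 0.0107
```

```bash
python3 -c "
from h import *
st()"
```

```text
t 7.55 TCPbox mm [-17.1  -1.2  76.4] front [-100.3   -1.2   41.5] far [73.  -1.3 72.1] tilt 10.01 yaw -0.04 roll 0.01 Fbox [-0.1  0.9 -3.2] Tbox [-0.01  0.3   0.01] op 10.7
```

>>> apply_moves(targets=[-0.04,-0.007,-0.03,-0.018,0.1,0,0,-0.09,-0.015,-0.06,-0.035,0.2,0,0,-0.13,-0.022,-0.09,-0.053,0.3,0,0,-0.172,-0.03,-0.123,-0.071,0.411,0,0,-0.172,-0.03,-0.123,-0.071,0.411,0,0])

```text
time: 8.05
ee_pos: [0.4776, 0.1695, 0.0723]
tcp_rot: [172.6, 0.0, 99.7]
wrist_force: [0.7, 1.2, -3.8]
opening: 0.0105
```

```bash
python3 -c "
from h import *
st();shot('side',(180,150,300,285),4.4,'side7')"
```

```text
t 8.05 TCPbox mm [-22.1  -1.3  72.3] front [-106.8   -1.2   41.2] far [67.8 -1.4 64. ] tilt 7.44 yaw -0.05 roll -0.0 Fbox [ 0.9  1.1 -3.8] Tbox [0.   0.26 0.01] op 10.5
```

View pics/side7.png

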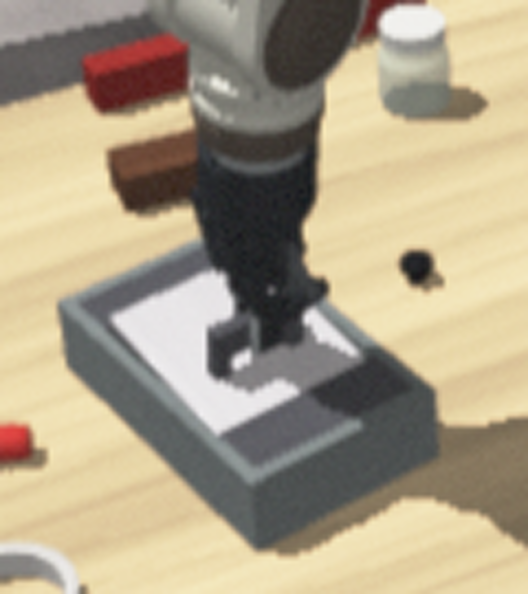

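The plate's far edge is now about over the far lip's edge, the front is well under its lip, and there is no contact. I'll go deeper in small steps, feeling for the end wall.

>>> apply_moves(targets=[-0.04,-0.007,-0.015,-0.009,0.05,0,0,-0.08,-0.014,-0.03,-0.018,0.1,0,0,-0.121,-0.021,-0.043,-0.027,0.154,0,0,-0.121,-0.021,-0.043,-0.027,0.154,0,0])

```text
time: 8.5
ee_pos: [0.4738, 0.1688, 0.0713]
tcp_rot: [173.5, 0.0, 99.7]
wrist_force: [0.5, -0.2, -3.3]
opening: 0.0105
```

```bash
python3 -c "
from h import *
st()"
```

```text
t 8.5 TCPbox mm [-25.9  -1.3  71.3] front [-111.1   -1.2   41.5] far [63.8 -1.3 61.6] tilt 6.54 yaw -0.04 roll -0.0 Fbox [ 0.4 -0.3 -3.3] Tbox [-0.1   0.2  -0.01] op 10.5
```

>>> apply_moves(targets=[0.014,0.002,-0.045,-0.025,0.145,0,0,0.028,0.005,-0.09,-0.05,0.29,0,0,0.042,0.007,-0.137,-0.075,0.435,0,0,0.056,0.01,-0.183,-0.1,0.581,0,0,0.056,0.01,-0.183,-0.1,0.581,0,0])

```text
time: 9.0
ee_pos: [0.4758, 0.1692, 0.0654]
tcp_rot: [177.1, 0.0, 99.7]
wrist_force: [0.0, -1.1, -3.5]
opening: 0.0108
```

```bash
python3 -c "
from h import *
st();shot('side',(180,150,300,285),4.4,'side8')"
```

```text
t 9.0 TCPbox mm [-23.9  -1.3  65.4] front [-110.8   -1.2   41. ] far [65.  -1.4 50. ] tilt 2.93 yaw -0.05 roll -0.01 Fbox [-0.2 -1.1 -3.5] Tbox [-0.    0.08  0.01] op 10.8
```

View pics/side8.png

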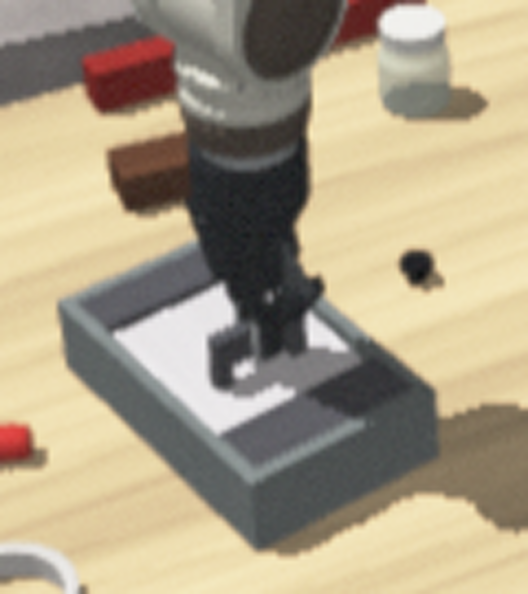

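The far end has dropped past the far lip into the opening, with no contact. I'll lay it flat.

>>> apply_moves(targets=[0.01,0.001,-0.05,-0.028,0.16,0,0,0.02,0.003,-0.1,-0.055,0.32,0,0,0.03,0.005,-0.15,-0.083,0.481,0,0,0.03,0.005,-0.157,-0.083,0.481,0,0])

```text
time: 9.45
ee_pos: [0.4767, 0.1693, 0.0607]
tcp_rot: [180.0, 0.0, 99.7]
wrist_force: [0.6, 0.4, -3.5]
opening: 0.0106
```

```bash
python3 -c "
from h import *
st()"
```

```text
t 9.45 TCPbox mm [-23.   -1.3  60.7] front [-111.    -1.2   40.8] far [65.  -1.4 40.9] tilt 0.01 yaw -0.05 roll -0.01 Fbox [ 0.6  0.3 -3.5] Tbox [-0.02 -0.02  0.04] op 10.6
```

>>> apply_moves(targets=[0,0,-0.015,0,0,0,0,0,0,-0.03,0,0,0,0,0,0,-0.03,0,0,0,0])

```text
time: 9.75
ee_pos: [0.4764, 0.1693, 0.0603]
tcp_rot: [179.9, 0.0, 99.7]
wrist_force: [0.0, 0.1, -3.7]
opening: 0.0105
```

```bash
python3 -c "
from h import *
st()"
```

```text
t 9.75 TCPbox mm [-23.3  -1.3  60.3] front [-111.2   -1.2   40.2] far [64.8 -1.3 40.5] tilt 0.11 yaw -0.04 roll -0.0 Fbox [ 0.   0.1 -3.7] Tbox [0.03 0.01 0.  ] op 10.5
```

>>> apply_moves(targets=[0,0,-0.012,0,0,0,0,0,0,-0.024,0,0,0,0,0,0,-0.024,0,0,0,0])

```text
time: 10.05
ee_pos: [0.4765, 0.1693, 0.0599]
tcp_rot: [179.9, -0.0, 99.7]
wrist_force: [-1.8, -0.9, -0.0]
opening: 0.0107
```

```bash
python3 -c "
from h import *
st()"
```

```text
t 10.05 TCPbox mm [-23.2  -1.3  59.9] front [-111.1   -1.2   39.9] far [64.9 -1.3 40.2] tilt 0.12 yaw -0.04 roll 0.0 Fbox [-1.9 -0.6 -0. ] Tbox [-0.04  0.39 -0.03] op 10.7
```

The weight now rests on the ledges and the tool is flat. I'll slide it toward the far lip.

>>> apply_moves(targets=[0.05,0.009,0.005,0,0,0,0,0.1,0.017,0.005,0,0,0,0,0.16,0.028,0.005,0,0,0,0,0.22,0.038,0.005,0,0,0,0,0.263,0.045,0.005,0,0,0,0])

```text
time: 10.55
ee_pos: [0.4843, 0.1707, 0.0599]
tcp_rot: [179.9, -0.0, 99.7]
wrist_force: [-5.7, -1.7, 3.6]
opening: 0.0106
```

>>> apply_moves(targets=[0.015,0.003,0,0,0,0,0,0.03,0.005,0,0,0,0,0,0.045,0.008,0,0,0,0,0,0.06,0.01,0,0,0,0,0,0.066,0.011,0,0,0,0,0])

```text
time: 11.05
ee_pos: [0.4862, 0.171, 0.0599]
tcp_rot: [179.9, -0.0, 99.7]
wrist_force: [-5.4, -0.9, 4.1]
opening: 0.0108
```

```bash
python3 -c "
from h import *
st()"
```

```text
t 11.05 TCPbox mm [-13.3  -1.2  59.9] front [-101.3   -1.2   39.9] far [74.7 -1.3 40.1] tilt 0.07 yaw -0.04 roll 0.0 Fbox [-5.5  0.   4.1] Tbox [0.   1.1  0.02] op 10.8
```

Drag of 5.5 N is friction from pressing down slightly (normal force ~8 N), so I'll ease up before probing.

>>> apply_moves(targets=[0,0,0.015,0,0,0,0,0.005,0.001,0.018,0,0,0,0,0.005,0.001,0.018,0,0,0,0])

```text
time: 11.35
ee_pos: [0.4867, 0.171, 0.06]
tcp_rot: [179.9, 0.0, 99.7]
wrist_force: [-0.2, -0.7, -2.8]
opening: 0.0106
```

```bash
python3 -c "
from h import *
st()"
```

```text
t 11.35 TCPbox mm [-12.9  -1.3  60. ] front [-100.8   -1.2   39.9] far [75.2 -1.4 40.2] tilt 0.1 yaw -0.04 roll -0.01 Fbox [-0.3 -0.6 -2.8] Tbox [-0.02  0.07  0.05] op 10.6
```

>>> apply_moves(targets=[0.013,0.002,0,0,0,0,0,0.026,0.004,0,0,0,0,0,0.039,0.007,0,0,0,0,0,0.052,0.009,0,0,0,0,0,0.066,0.011,0,0,0,0,0])

```text
time: 11.85
ee_pos: [0.4885, 0.1714, 0.0602]
tcp_rot: [179.9, 0.0, 99.7]
wrist_force: [-0.2, 0.1, -4.1]
opening: 0.011
```

>>> apply_moves(targets=[0.013,0.002,0,0,0,0,0,0.026,0.004,0,0,0,0,0,0.039,0.007,0,0,0,0,0,0.052,0.009,0,0,0,0,0,0.066,0.011,0,0,0,0,0])

```text
time: 12.35
ee_pos: [0.4905, 0.1717, 0.0603]
tcp_rot: [179.9, 0.0, 99.7]
wrist_force: [-0.8, 0.6, -4.0]
opening: 0.0105
```

>>> apply_moves(targets=[0.013,0.002,0,0,0,0,0,0.026,0.004,0,0,0,0,0,0.039,0.007,0,0,0,0,0,0.052,0.009,0,0,0,0,0,0.066,0.011,0,0,0,0,0])

```text
time: 12.85
ee_pos: [0.4924, 0.172, 0.0602]
tcp_rot: [179.9, 0.0, 99.7]
wrist_force: [0.2, 0.6, -3.1]
opening: 0.011
```

>>> apply_moves(targets=[0.013,0.002,0,0,0,0,0,0.026,0.004,0,0,0,0,0,0.039,0.007,0,0,0,0,0,0.052,0.009,0,0,0,0,0,0.066,0.011,0,0,0,0,0])

```text
time: 13.35
ee_pos: [0.4942, 0.1723, 0.0602]
tcp_rot: [179.9, 0.0, 99.7]
wrist_force: [-3.2, -0.8, -2.7]
opening: 0.0108
```

Drag has risen to 3 N, which may be the buffer. I'll take smaller steps.

>>> apply_moves(targets=[0.01,0.002,0,0,0,0,0,0.02,0.003,0,0,0,0,0,0.02,0.003,0,0,0,0,0])

```text
time: 13.65
ee_pos: [0.4946, 0.1724, 0.0602]
tcp_rot: [180.0, 0.0, 99.7]
wrist_force: [-5.2, -0.4, -1.0]
opening: 0.0108
```

>>> apply_moves(targets=[0.01,0.002,0,0,0,0,0,0.025,0.004,0,0,0,0,0,0.025,0.004,0,0,0,0,0])

```text
time: 13.95
ee_pos: [0.4949, 0.1724, 0.0602]
tcp_rot: [-180.0, 0.0, 99.7]
wrist_force: [-7.6, -1.4, 0.9]
opening: 0.0109
```

```bash
python3 -c "
from h import *
st()"
```

```text
t 13.95 TCPbox mm [-4.5 -1.3 60.2] front [-92.5  -1.3  40.3] far [83.5 -1.4 40.3] tilt -0.0 yaw -0.03 roll -0.01 Fbox [-7.7 -0.1  0.9] Tbox [ 0.03  1.29 -0.02] op 10.9
```

Force climbs ~6 N/mm, so this is the buffer. I'll press on to ~13 N.

>>> apply_moves(targets=[0.015,0.003,0,0,0,0,0,0.03,0.005,0,0,0,0,0,0.03,0.005,0,0,0,0,0])

```text
time: 14.25
ee_pos: [0.4954, 0.1725, 0.0602]
tcp_rot: [-179.9, 0.0, 99.7]
wrist_force: [-10.0, -2.0, 2.2]
opening: 0.0104
```

>>> apply_moves(targets=[0.01,0.002,0.005,0,0,0,0,0.015,0.003,0.01,0,0,0,0,0.015,0.003,0.01,0,0,0,0])

```text
time: 14.55
ee_pos: [0.4956, 0.1725, 0.0603]
tcp_rot: [-179.9, 0.0, 99.7]
wrist_force: [-10.7, -1.5, 1.3]
opening: 0.0106
```

```bash
python3 -c "
from h import *
st()"
```

```text
t 14.55 TCPbox mm [-3.8 -1.4 60.3] front [-91.9  -1.3  40.5] far [84.1 -1.4 40.2] tilt -0.09 yaw -0.03 roll -0.01 Fbox [-10.8   0.3   1.3] Tbox [0.06 2.02 0.03] op 10.6
```

>>> apply_moves(targets=[0.02,0.003,0,0,0,0,0,0.02,0.003,0,0,0,0,0,0.02,0.003,0,0,0,0,0,0.02,0.003,0,0,0,0,0,0.02,0.003,0,0,0,0,0])

```text
time: 15.05
ee_pos: [0.4959, 0.1726, 0.0603]
tcp_rot: [-179.9, 0.0, 99.7]
wrist_force: [-12.9, -3.1, 2.7]
opening: 0.0108
```

```bash
python3 -c "
from h import *
st()"
```

```text
t 15.05 TCPbox mm [-3.5 -1.4 60.3] front [-91.5  -1.3  40.6] far [84.5 -1.4 40.2] tilt -0.12 yaw -0.03 roll -0.0 Fbox [-13.2  -0.9   2.7] Tbox [ 0.07  2.32 -0.01] op 10.8
```

Pressed at ~13 N for half a second. I'll ease most of the spring load off so the plate is not shot back on release, then open.

>>> apply_moves(targets=[-0.03,-0.005,0,0,0,0,0,-0.06,-0.01,0,0,0,0,0,-0.09,-0.015,0,0,0,0,0,-0.105,-0.017,0,0,0,0,0,-0.105,-0.017,0,0,0,0,0])

```text
time: 15.55
ee_pos: [0.4944, 0.1723, 0.0603]
tcp_rot: [179.9, 0.0, 99.7]
wrist_force: [-3.3, 0.0, -3.7]
opening: 0.0105
```

```bash
python3 -c "
from h import *
st()"
```

```text
t 15.55 TCPbox mm [-5.  -1.3 60.3] front [-93.   -1.3  40.3] far [83.  -1.4 40.5] tilt 0.07 yaw -0.04 roll -0.01 Fbox [-3.3  0.6 -3.7] Tbox [ 0.04  0.82 -0.01] op 10.5
```

>>> apply_moves(targets=[0,0,-0.01,0,0,0,0,0,0,-0.01,0,0,0,0,0,0,-0.01,0,0,0,0.2,0,0,-0.01,0,0,0,0.4,0,0,-0.01,0,0,0,0.5])

```text
time: 16.05
ee_pos: [0.4953, 0.1726, 0.0608]
tcp_rot: [179.8, -0.0, 99.7]
wrist_force: [-0.4, 0.3, 0.1]
opening: 0.0424
```

>>> apply_moves(targets=[0,0,0,0,0,0,0.5,0,0,0,0,0,0,0.5,0,0,0.3,0,0,0,0.5,0,0,0.9,0,0,0,0.5,0,0,2,0,0,0,0.5])

```text
time: 16.55
ee_pos: [0.4935, 0.172, 0.1196]
tcp_rot: [-179.9, 0.0, 99.7]
wrist_force: [0.4, 0.4, 0.7]
opening: 0.0428
```

>>> apply_moves(targets=[-0.5,-1,1,0,0,0,0.5,-1,-2.3,2,0,0,0,0.5,-1.5,-3.6,2.5,0,0,0,0.5,-2,-4.8,2.5,0,0,0,0.5,-2.5,-6,2.5,0,0,0,0.5])

```text
time: 17.05
ee_pos: [0.4191, -0.0089, 0.1968]
tcp_rot: [179.8, 0.0, 99.7]
wrist_force: [1.3, -0.4, -0.1]
opening: 0.043
```

Run:
```python
from h import *
st()
c=shot("side",(180,150,300,285),4.4,"side9");d=shot("top",(195,150,295,275),4.4,"top9")
a=cv2.imread("pics/side9.png") if 0 else cv2.imread("side9.png");b=cv2.imread("top9.png")
h=min(a.shape[0],b.shape[0]);x=np.hstack([a[:h],b[:h]]);cv2.imwrite("pics/both9.png",cv2.resize(x,None,fx=.8,fy=.8))
S=rect(-.07,.07,-.06,.06,.046)
```

```text
t 17.05 TCPbox mm [-109.9 -167.1  196.8] front [-197.8 -167.1  176.5] far [ -21.8 -167.2  177.2] tilt 0.24 yaw -0.02 roll -0.04 Fbox [ 1.2 -0.6 -0.1] Tbox [-0.02 -0.09  0.03] op 43.0[ WARN:0@2.079] global loadsave.cpp:275 findDecoder imread_('side9.png'): can't open/read file: check file path/integrity
[ WARN:0@2.079] global loadsave.cpp:275 findDecoder imread_('top9.png'): can't open/read file: check file path/integrity
Traceback (most recent call last):
AttributeError: 'NoneType' object has no attribute 'shape'
```

View pics/side9.png

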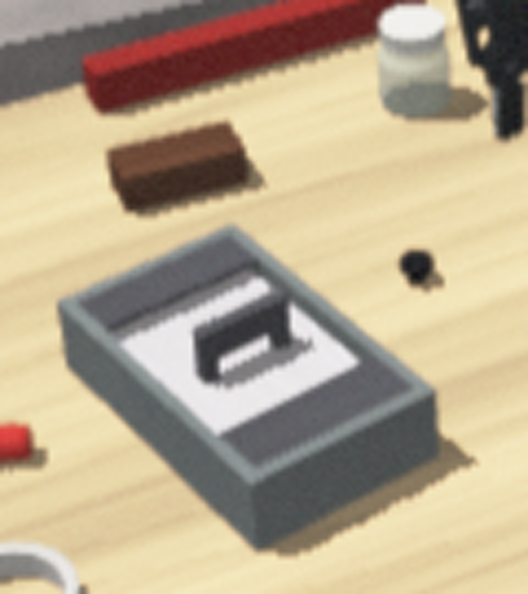

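View pics/top9.png

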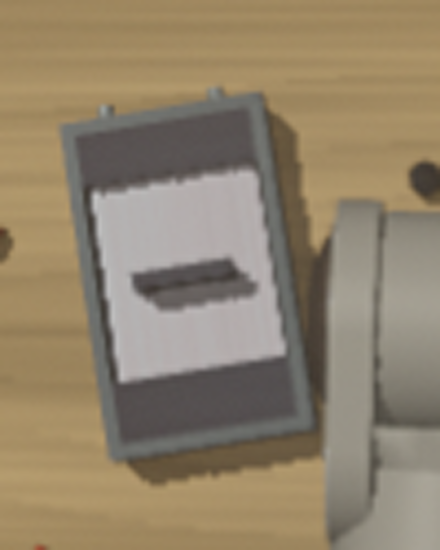

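Both pictures show the plate flat in the opening, reaching under both lips (side view: far lip edge (180,295), front lip edge (290,395)), with the handle upright and the gripper clear. I'll check the handle's position numerically.

Run:
```python
from h import *
B=np.array([.4988,.1738,0]);R=Ro.from_euler('z',.1717)
c=np.load("top9.npy",allow_pickle=True).item()
BAR=rect(-.006,.006,-.035,.035,.088)
b=None
for x in np.arange(-15,15.1,1):
    p=R.apply([x/1e3,0,0])+B
    im=gaussian_filter(c["img"].astype(float),(.6,.6,0)).mean(2)
    g=np.array([(u,v,.088) for u in np.linspace(-.005,.005,7) for v in np.linspace(-.033,.033,30)])
    uv=proj(c,R.apply(g)+p);m=map_coordinates(im,[uv[:,1],uv[:,0]],order=1).mean()
    if b is None or m<b[0]:b=(m,x)
print("handle x in box mm ~",b)
s=np.load("side9.npy",allow_pickle=True).item()
p,f,sc=fit6(s,[*(R.apply([-.005,0,0])+[.4996,.1754,0]),.17,0,0],[0,1,3],[.01]*6,segs=rect(-.006,.006,-.035,.035,.088)[1:])
print("side handle",(R.inv().apply(p[:3]-[.4996,.1754,0])*1e3).round(1),np.degrees(p[3]).round(1))
for n in["tape_roll","wood_block","handset","driver","clamp_knob","pot","cover_stack"]:
    print(n,[(np.round(d["box"]).tolist(),round(d["conf"],2)) for d in recognise(n,"top")][:1])
```

```text
handle x in box mm ~ (np.float64(81.92050781393726), np.float64(-9.0))
side handle [-6.3  4.2  0. ] 9.9
tape_roll [([160.0, 232.0, 189.0, 261.0], 0.71)]
wood_block [([242.0, 120.0, 276.0, 138.0], 0.59)]
handset [([406.0, 214.0, 444.0, 258.0], 0.73)]
driver [([163.0, 194.0, 194.0, 207.0], 0.84)]
clamp_knob [([288.0, 187.0, 298.0, 193.0], 0.58)]
pot [([320.0, 109.0, 336.0, 137.0], 0.9)]
cover_stack [([395.0, 118.0, 453.0, 182.0], 0.74)]
```

```bash
python3 -c "
from h import *
print(bot.job_done())"
```

```text
the job is handed in; nothing more can be done
None
```

I refitted the bare aluminium plate in the bed box and handed the job in. No verdict was reported.

- **Fitting:** I gripped the plate by its handle and tilted it 10°. I fed its front end about 41 mm under the front lip without any contact force, then lowered the far end past the far lip until the ledges took the weight.
- **Pressing the buffer:** I slid the plate under the far lip. The buffer showed as a force rise of about 6 N/mm. I pressed to about 13 N (roughly 2 mm in), held for about half a second, eased back to about 3 N and let go.
- **Time and force:** The job took about 17 s. The highest wrist force I read was about 13 N.

**Last checks**
- Both pictures show the plate lying flat under both lips with the gripper clear, and the recognised positions of the bystanders have not changed noticeably.
- **Lengthwise position:** the checks disagree a little: −5 mm by the arm's own readings, −6 mm in the side view and −9 mm in the top view. All are within the −14.5 to +15 mm allowed.
- **Sideways position:** the side view reads +4 mm, while the side walls allow only 3 mm of play. I take that as camera error; it is still within the 8 mm limit.

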